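# Tare the dial balance with a centrifuge tube

## Task

Tare the dial balance for the orange-capped tube, so that a counterweight tube can be matched to it: take this tube out of the rack, lower it gently until it stands in the white holder cup on the balance's pan (never press the pan down to its stop), and with the tube's weight on the pan turn the knob of the sloping dial until the dial reads zero, its red zero mark under the black pointer. Leave the other tubes, the bottle, the timer and the marker where they are.

Things in the scene. Friction and masses are not known exactly. Their poses are not given: they have to be found in the camera images.
- scale: the mechanical dial balance (fixed): dark blue housing 213 mm deep (x -125 to +88), 136 mm wide, round steel pan on a stem behind, round white sloping dial in front. Origin under its middle on the table, z up, +x from the dial to the pan. Its front (-x) faces the robot; yaw within 0.25. Its flat rear deck is 61 mm high, the pan 101 mm.
- knob_grip (a point): point on the axis of the black round knob in the middle of the dial: knob 35 mm across, 25 mm tall; the point is 11 mm below its top, 14.5 mm above the solid clear window (dial 117 mm across, rim level with the window). Own z = knob axis, out of the dial, leaning 15 degrees from vertical to the front; own x to the zero mark. Turns the dial either way without end; friction 0.12 N m holds it.
- zero_mark (a point): the red bar with a red dot on the white dial plate that marks zero, on the circle of the pointer tip (42 mm from the axis). It turns with the knob. 40 black divisions go round the dial (9 degrees, 6.6 mm each; every fifth bolder). The point's own axes are those of knob_grip.
- pointer_tip (a point): tip of the black pointer under the clear window, 42 mm from the knob axis, 3.5 mm over the dial plate. The pointer does not turn with the knob: it turns clockwise (seen from above the dial) as the pan sinks, one turn per 200 g, and stands at the upper end of the slope with the pan empty. It settles within 1 s of the tube being let go.
- cup_floor (a point): centre of the inner floor of the white holder cup fixed on the pan; sinks with the pan, 108 mm above the table when empty. The cup is 52.5 mm deep, 38 mm wide inside at its rim, with a funnelled bottom (25 mm wide at the floor).
- pan (a joint): how far the sprung pan has sunk, m: 0 empty, about 0.0082 per 100 g (120 N/m, damped), solid stop at 0.030 (about 3.6 N).
- rack: light grey open tube rack (fixed) 66 x 196 mm, 58 mm high, with three square 33 mm holes in a row along its y at -60, 0 and +60 mm; origin under its middle, z up. A tube stands in each hole on the rack's floor 12 mm above the table, in any order.
- tube_orange: capped centrifuge tube with an orange cap, 116 mm long, upright, origin at the tip of its foot, z up to the cap. White body 29 mm across with a conical foot (lowest 17 mm) and paper label; fluted cap 34 mm across, from z = 99 to 116 mm. In the rack its lowest 44 mm are below the top deck. Weighs between 55 and 100 g, different each time.
- tube_blue: the same kind of tube with a blue cap, in the rack; to be left there. Origin at the tip of its foot.
- tube_green: the same kind of tube with a green cap, in the rack; to be left there. Origin at the tip of its foot.
- bottle: white reagent bottle with a blue cap, 48 mm across, 98 mm tall, standing loose on the table; bystander. Origin under its middle.
- timer: small off-white bench timer, 66 x 66 x 20 mm, lying loose on the table; bystander. Origin under its middle.
- marker: white marker pen with a red cap, 135 mm long, 17 mm thick, lying loose on the table; bystander. Origin under its middle.
There are look-alikes about, which are no part of the job. Leave any brown or yellow look-alike of the tube_orange alone.

How it is judged:
By the outcome, as a careful person would: the job done as asked, in the order asked, and still so for the second after the job is handed in, with the robot touching nothing.
It also fails if it takes over 72 s, if anything falls off the work surface, if the arm or the gripper's body presses on something with over 40 N, if the wrist force passes 120 N, or if a joint passes its speed limit or range.

## Robot

A 6-joint arm with a two-finger parallel gripper is mounted at the origin on a cart in front of the work surface, level with it; the furniture and walls round the work are solid. World frame = base frame: x ahead of the robot, y to its left, z up, the work surface at z = 0. Lengths are in m, angles in degrees, forces in N, time in s.
With the tool pointing down it reaches from about 0.35 to 0.975 m from the base axis. Payload 4.9 kg.
Tool frame: the origin (TCP) lies at the very end of the fingers, on their centre line; the grasp point (between the pads) lies manip.hold_point_z behind it (manip.hold_point_z is the distance from the TCP to the grasp point, in m); z points along the fingers, y is the line along which they close (so a half turn about z gives the same grasp; the last joint's range is limited). The gripper opens to 85 mm and grips with 20 to 120 N. Pads are 22 mm wide; open, the fingers measure 114 mm over their backs; the gripper's body (76 mm by 85 mm) begins 54 mm behind the grasp point. The pads swing forward as they close: fully open they stand 13 mm farther back than shut.
Start: joints at [-81.532, 3.019, 92.412, -0, 84.569, -6.818], TCP at [0.165, -0.603, 0.231] pointing down, gripper open.
Joint ranges: [-172.51, 172.51], [-57.92, 126.97], [3.15, 148.05], [-58.71, 238.71], [5.1, 150.11], [-179.66, 179.66]. Speed limits (degrees/s): [147.25, 147.25, 180, 180, 180, 180].

## Interface

Orientations are given as [roll, pitch, yaw] about the fixed x, y, z axes, in that order (R = Rz(yaw) Ry(pitch) Rx(roll)).
In Python, from rig import manip gives the robot as it stands.
- The arm moves only by the tool step_arm, never from a script. Its argument "rows" is a list of rows, each a list of 2 entries, a list of its own where there are three numbers: the shift along the tool's x, y, z in mm, then the turn about the tool's z in degrees. In form: [[[x, y, z], twist], ...]. A call has exactly 8 rows; each row shifts and turns the commanded pose from where the row before left it, along the tool's axes as they then stand; what a row does not reach is not made up. A row lasts 1/12 s, in which the tool goes at most 41.7 mm and 7.16 degrees, less where a joint would pass 70% of its speed; a pose out of reach is approached as far as the arm can. A call with a gripper value outside its range is refused whole. "grip" is the finger opening in mm, from 0 to 85.4, set as the call begins (left out, the last holds). The fingers move at their own pace and stop on an object; "squeeze" is the grip in N (left out, the last holds). Time passes only in rows, so rows that do not move let the fingers close, or fill a call up. It gives the time, the measured TCP pose, the force, the opening and the grip force at its end, in the units of the state.
- manip.get_obs(): the state, without advancing time (a new reading comes with each control period).
- manip.read_camera(name): name is "side" or "top" or "wrist"; returns the picture (480x640x3 uint8, red, green, blue); there is no depth.
- manip.get_calibration(name): a dict with "K" (3x3 intrinsics, pixels), "position" and "orientation" of the camera in the world. Camera axes: x right, y down, z forward; pixel columns grow to the right and rows downward; lengths in m; the calibration is good to about 2 mm. A picture is of the moment at which its call begins: read the wrist's pose just before it. get_calibration takes no time and is no camera call; for the wrist camera it gives the pose at the moment of the call.
- manip.job_done(): hands the job in; it is judged then, once.
Trained networks look in the newest picture that a camera, given by its name, has taken for a name from the list of things; names that differ only in an ending like _2 or _b are one class to them, and where a whole thing is asked for, a point or a joint stands for the part that bears it (a point fixed in the world has none). Each returns a list of dicts, best first, with "score" (0 to 1); they miss things now and then, are a little off and sometimes report something else, mostly with a low value. They report only what shows in the picture. A call takes as long as a camera call. They do not tell look-alikes from the thing itself.
- manip.find_in(query, camera): "box" ([centre column, centre row, width, height] in pixels, round what is visible of it).
- manip.regions_of(query, camera): "region" (480x640 bool, what is visible of it) and "box" ([centre column, centre row, width, height] in pixels, round what is visible of it).
The state is a dict: "time_s": time; "joint_pos": joint angles; "joint_vel": joint speeds; "effort": joint torques, N m; "eef_pos": TCP position; "eef_rot": TCP orientation; "contact_force": force on the tool from outside, world axes, zero at the start; "wrist_torque": the same for the moment, N m; "opening": opening from 0.0 (shut) to 1.0 (fully open); "grasp_force": force on a finger pad.
Only numpy, scipy, OpenCV 4.12 (cv2) and the standard library are available. Lean on these libraries where they do the work, as an engineer would, in place of code of your own. Each camera call takes 0.05 s, during which the arm holds its last target. There are 200 camera calls.

## Working session

There is one attempt and no reset: what is moved stays moved. The work goes in short steps, Python scripts to look and compute and a tool call to move; the robot and the scene stay as the last step left them, time stands still between calls to the robot, and variables do not carry over. Pictures are saved under pics/ and viewed, at most 10 in all, crops included, and the job is handed in when it is done.

Besides the shell and the picture viewer there is one more tool, called after "Emit:" as name(argument=value, ...), one argument or row to a line, values as JSON. step_arm: Moves the arm, as the interface text tells. Its arguments: {"type":"object","properties":{"rows":{"type":"array","items":{"type":"array"}},"grip":{"type":"number"},"squeeze":{"type":"number"}},"required":["rows"]}

```bash
ls; mkdir -p pics
cat > h.py <<'E'
import numpy as np, cv2
from rig import manip
from scipy.spatial.transform import Rotation as R
def ray(cal,px):
    K=np.array(cal["K"]);d=np.linalg.inv(K)@[px[0],px[1],1]
    o=np.array(cal["orientation"])
    M=o if o.shape==(3,3) else (R.from_euler('xyz',o,degrees=True).as_matrix() if o.size==3 else R.from_quat(o).as_matrix())
    d=M@d;return np.array(cal["position"]),d/np.linalg.norm(d)
def plane(cal,px,z):
    p,d=ray(cal,px);return p+d*(z-p[2])/d[2]
def tri(rs):
    A=np.zeros((3,3));b=np.zeros(3)
    for p,d in rs:
        P=np.eye(3)-np.outer(d,d);A+=P;b+=P@p
    return np.linalg.solve(A,b)
def proj(cal,X):
    K=np.array(cal["K"]);o=np.array(cal["orientation"])
    M=o if o.shape==(3,3) else R.from_euler('xyz',o,degrees=True).as_matrix()
    c=M.T@(np.array(X)-cal["position"]);c=K@c;return c[:2]/c[2]
def save(im,n): cv2.imwrite('pics/'+n,im[:,:,::-1])
E
python3 - <<'E'
from h import *
print(manip.hold_point_z); print(manip.get_obs())
for c in ("top","side"):
    im=manip.read_camera(c);save(im,c+'.png');print(c,manip.get_calibration(c))
    for q in ("scale","knob_grip","zero_mark","pointer_tip","cup_floor","rack","tube_orange","tube_blue","tube_green"):
        print(q,[(np.round(r["box"]).tolist(),round(r["score"],2)) for r in manip.find_in(q,c)][:4])
print(manip.get_calibration("wrist"))
E
```

```text
pics
0.0187
{'time_s': 0.0, 'joint_pos': array([-8.15301883e+01,  3.05633656e+00,  9.24920541e+01,  9.83345743e-04,
        8.45674618e+01, -6.81791490e+00]), 'joint_vel': array([-0.05924701,  0.08578293, -0.02567653,  0.06053005,  0.0343025 ,
        0.09636067]), 'effort': array([ 1.03084225e-03, -3.93681479e+01, -3.70174527e+01, -6.69498445e-05,
        7.09206535e-03, -2.36361177e-05]), 'eef_pos': array([ 0.16470821, -0.60226823,  0.23007338]), 'eef_rot': array([-1.79885083e+02, -1.47251567e-02,  1.52876178e+01]), 'contact_force': array([ 0.22048299, -0.45212567, -0.27793784]), 'wrist_torque': array([ 0.0466531 ,  0.00160536, -0.0414501 ]), 'grasp_force': 0.0, 'opening': 1.0022206968823315}
top {'K': array([[486.69455125,   0.        , 322.16635433],
       [  0.        , 486.69455125, 238.14084352],
       [  0.        ,   0.        ,   1.        ]]), 'position': array([0.52206393, 0.25935549, 1.09691089]), 'orientation': array([-177.65032927,   -1.06201901,  -91.16232736])}
scale [([426.0, 226.0, 74.0, 106.0], 0.66)]
knob_grip [([424.0, 245.0, 55.0, 52.0], 0.78)]
zero_mark [([4
[... 869 characters left out ...]
, 168.0, 33.0, 36.0], 0.38)]
cup_floor [([322.0, 167.0, 34.0, 33.0], 0.81)]
rack [([346.0, 297.0, 54.0, 76.0], 0.9)]
tube_orange [([389.0, 220.0, 17.0, 40.0], 0.73), ([378.0, 234.0, 12.0, 38.0], 0.65), ([348.0, 272.0, 12.0, 35.0], 0.61)]
tube_blue [([358.0, 255.0, 16.0, 34.0], 0.64), ([353.0, 200.0, 43.0, 31.0], 0.51)]
tube_green [([339.0, 290.0, 14.0, 36.0], 0.88), ([347.0, 296.0, 57.0, 81.0], 0.46)]
{'K': array([[353.9304816 ,   0.        , 320.49129593],
       [  0.        , 353.9304816 , 247.38668484],
       [  0.        ,   0.        ,   1.        ]]), 'position': array([ 0.24654104, -0.58057898,  0.37380671]), 'orientation': array([ 1.61016552e+02,  5.99529172e-02, -7.47525122e+01])}
```

Run:
```python
import cv2,numpy as np
t=cv2.imread('pics/top.png')[130:370,150:510];s=cv2.imread('pics/side.png')[130:350,240:450]
t=cv2.resize(t,None,fx=2.2,fy=2.2,interpolation=3)
cv2.imwrite('pics/topc.png',t)
cv2.imwrite('pics/sidec.png',cv2.resize(s,None,fx=2.7,fy=2.7,interpolation=3))
```

```text
(no output)
```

View pics/topc.png

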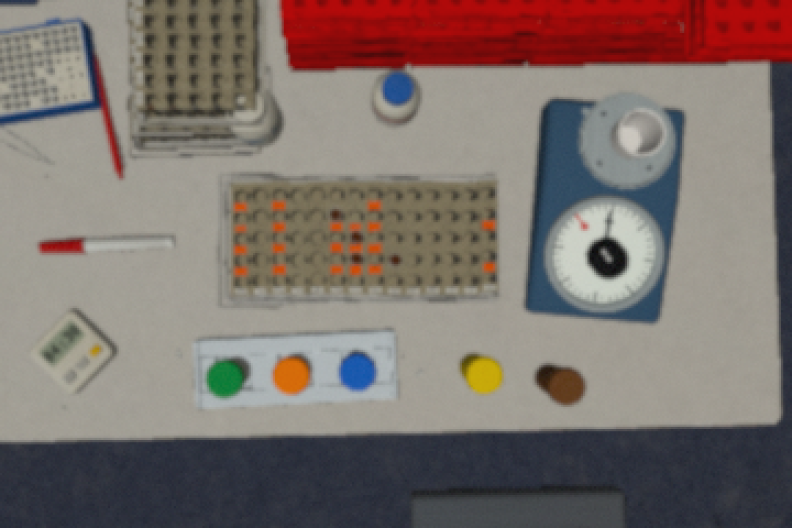

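View pics/sidec.png

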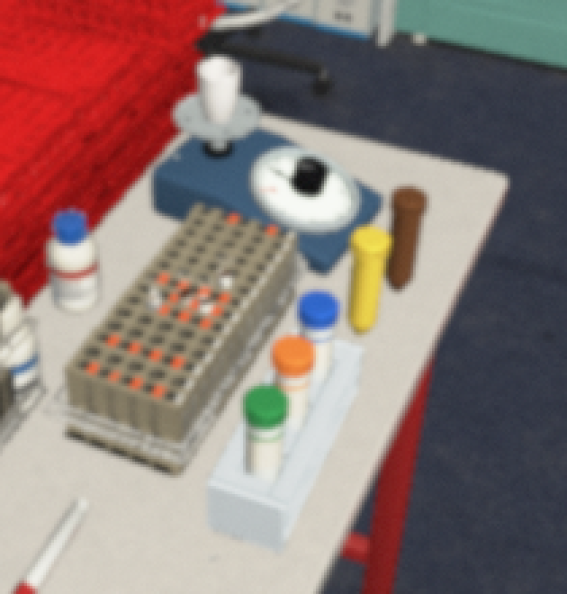

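The top view shows five upright tubes. In crop pixels they are green (225,378), orange (291,375) and blue (357,371) in the rack, and yellow (484,375) and brown (566,385) standing loose. The target is the orange-capped white tube in the middle hole of the rack, and the side crop confirms this at (294,355). On the dial the pointer is at the top and the red mark is about 30° to its left.

Run:
```python
from h import *
T=manip.get_calibration("top");S=manip.get_calibration("side")
t=lambda x,y:(150+x/2.2,130+y/2.2)
s=lambda x,y:(240+x/2.7,130+y/2.7)
P={"orange":(t(291,375),s(294,345)),"green":(t(225,378),s(266,395)),"blue":(t(357,371),s(319,300)),"yellow":(t(484,375),s(371,236)),
"cuprim":(t(641,130),s(218,65)),"knobtop":(t(607,256),s(309,162)),"bottle":(t(398,88),s(70,220)),"crateNE":(t(497,180),s(197,205)),"crateSW":(t(228,298),s(178,405)),"crateSE":(t(495,292),s(297,234)),"crateNW":(t(228,182),s(70,368))}
for k,(a,b) in P.items():
    X=tri([ray(T,a),ray(S,b)]);print(k,X.round(4),(proj(T,X)-a).round(1),(proj(S,X)-b).round(1))
print("table: rack corners",[plane(T,t(*p),.058).round(3)[:2] for p in((195,340),(393,330),(397,400),(200,409))])
print("scale",[plane(T,t(*p),.05).round(3)[:2] for p in((545,100),(684,110),(658,322),(528,310))])
```

```text
orange [0.4396 0.322  0.1284] [-0. -0.] [ 0. -0.]
green [0.4383 0.3814 0.128 ] [-0.  -0.1] [0.1 0. ]
blue [0.4416 0.2626 0.1276] [0.  0.1] [-0.1  0. ]
yellow [0.4349 0.1467 0.1145] [-0.1 -0.1] [ 0.1 -0. ]
cuprim [0.6505 0.0082 0.1626] [0.  0.1] [-0.1 -0. ]
knobtop [0.5415 0.0237 0.0864] [0.1 0.1] [-0.1  0. ]
bottle [0.7045 0.2192 0.0942] [-0.1 -0.3] [0.2 0. ]
crateNE [0.6174 0.1254 0.0765] [-0.1 -0.3] [0.2 0. ]
crateSW [0.5105 0.3832 0.0865] [-0.3 -0.5] [0.6 0. ]
crateSE [0.5104 0.1305 0.08  ] [-0.1 -0.3] [ 0.3 -0. ]
crateNW [0.6164 0.3803 0.081 ] [0.7 1.4] [-1.4 -0.1]
table: rack corners [array([0.469, 0.418]), array([0.475, 0.227]), array([0.407, 0.225]), array([0.403, 0.415])]
scale [array([0.698, 0.072]), array([ 0.685, -0.065]), array([ 0.477, -0.033]), array([0.491, 0.094])]
```

Emit:
step_arm(
  rows=[
    [[34,-21,-3],0],
    [[34,-21,-3],0],
    [[34,-21,-3],0],
    [[34,-21,-3],0],
    [[34,-21,-3],0],
    [[34,-21,-3],0],
    [[34,-21,-3],0],
    [[34,-21,-3],0],
  ],
  grip=60,
  squeeze=25,
)

```text
time_s: 1.67
eef_pos: [0.3839, -0.3675, 0.2557]
eef_rot: [180.0, -0.0, 15.3]
contact_force: [0.8, -1.1, 0.5]
opening: 0.697
grasp_force: 0.0
```

```bash
cat >> h.py <<'E'
def go(x,y,z,yaw,maxmm=40,maxdeg=7,start=None):
    "remaining motion: rows of equal world shift and turn, in tool axes, rounded"
    o=manip.get_obs();p=np.array(o["eef_pos"]) if start is None else np.array(start[:3]);w=o["eef_rot"][2] if start is None else start[3]
    d=np.array([x,y,z])-p;a=(yaw-w+180)%360-180
    n=int(np.ceil(max(np.linalg.norm(d)*1e3/maxmm,abs(a)/maxdeg)))
    n=max(n,1);q=p.copy();c=w;out=[]
    for i in range(1,n+1):
        M=R.from_euler('xyz',[180,0,c],degrees=True).as_matrix()
        l=np.round(M.T@(p+d*i/n-q)*1e3).astype(int);q=q+M@l/1e3
        tw=int(round(-(w+a*i/n-c)));c-=tw
        out.append([l.tolist(),tw])
    print("now",p.round(4),round(w,2),"t",round(o["time_s"],2),"rows",n)
    for k in range(0,n,8):print(str(out[k:k+8]).replace(' ',''))
E
python3 -c "
from h import *
go(.43,.255,.27,91.6)"
```

```text
now [ 0.3839 -0.3675  0.2557] 15.27 t 1.67 rows 16
[[[13,-37,-1],-5],[[16,-35,-1],-5],[[19,-34,-1],-4],[[22,-33,-1],-5],[[24,-30,0],-5],[[27,-28,-1],-5],[[29,-26,-1],-4],[[31,-24,-1],-5]]
[[[33,-21,-1],-5],[[35,-18,-1],-5],[[36,-15,-1],-4],[[37,-12,-1],-5],[[38,-9,-1],-5],[[38,-6,0],-5],[[39,-2,-1],-5],[[39,1,-1],-4]]
```

Emit:
step_arm(
  rows=[
    [[13,-37,-1],-5],
    [[16,-35,-1],-5],
    [[19,-34,-1],-4],
    [[22,-33,-1],-5],
    [[24,-30,0],-5],
    [[27,-28,-1],-5],
    [[29,-26,-1],-4],
    [[31,-24,-1],-5],
  ],
)

```text
time_s: 2.33
eef_pos: [0.4053, -0.0564, 0.2626]
eef_rot: [179.9, -0.0, 53.5]
contact_force: [0.6, 0.2, 0.0]
opening: 0.705
grasp_force: 0.0
```

Emit:
step_arm(
  rows=[
    [[33,-21,-1],-5],
    [[35,-18,-1],-5],
    [[36,-15,-1],-4],
    [[37,-12,-1],-5],
    [[38,-9,-1],-5],
    [[38,-6,0],-5],
    [[39,-2,-1],-5],
    [[39,1,-1],-4],
  ],
)

```text
time_s: 3.0
eef_pos: [0.4289, 0.2551, 0.2696]
eef_rot: [179.9, -0.0, 91.6]
contact_force: [1.2, 0.4, -0.2]
opening: 0.704
grasp_force: 0.0
```

Run:
```python
from h import *
print(manip.get_obs()["eef_pos"],manip.get_obs()["eef_rot"])
cal=manip.get_calibration("wrist");im=manip.read_camera("wrist");save(im,"w1.png")
hsv=cv2.cvtColor(im,cv2.COLOR_RGB2HSV)
for k,lo,hi in (("orange",(6,150,90),(17,255,255)),("green",(50,100,40),(85,255,255)),("blue",(105,120,60),(120,255,255))):
    m=cv2.inRange(hsv,lo,hi);n,l,st,ce=cv2.connectedComponentsWithStats(m)
    for j in [j for j in range(1,n) if st[j,4]>600]:
        print(k,st[j],ce[j].round(1),plane(cal,ce[j],.128).round(4))
for q in("tube_orange",):
    for r in manip.find_in(q,"wrist"):print(q,np.round(r["box"]),r["score"])
```

```text
[0.42886818 0.25508054 0.26959843] [ 1.79949945e+02 -1.06373139e-02  9.15521960e+01]
orange [ 317  125   42   42 1335] [338.  145.7] [0.4414 0.3251 0.128 ]
green [ 316   35   46   52 1810] [338.7  61. ] [0.4394 0.3837 0.128 ]
blue [ 317  199   41   41 1253] [336.8 219.1] [0.4428 0.2668 0.128 ]
blue [581 245  44  31 996] [602.5 260. ] [0.6725 0.2367 0.128 ]
tube_orange [340. 149.  43.  47.] 0.88
tube_orange [327. 314.  35.  71.] 0.79
tube_orange [312. 373.  30.  73.] 0.66
tube_orange [337. 218.  41.  51.] 0.32
```

View pics/w1.png

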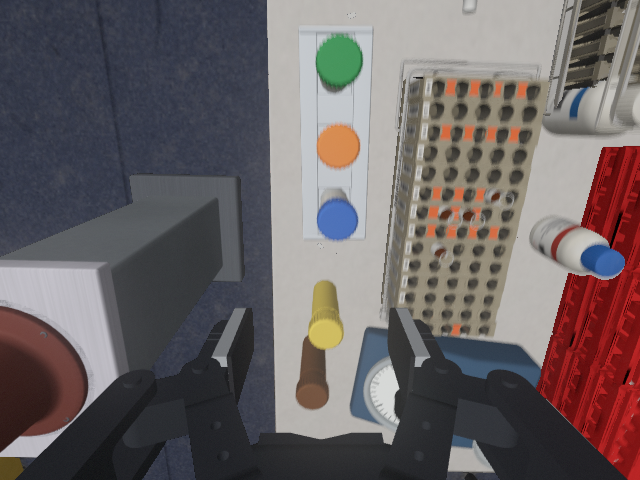

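The wrist view shows the orange cap at (338,146), between green (339,61) and blue (337,219). All three views agree it is the middle hole. I'll move over it and go down with the fingers closing across the row.

```bash
python3 -c "
from h import *
go(.4405,.3235,.2,91.6,25)
go(.4405,.3235,.0755,91.6,16,start=(.4405,.3235,.2,91.6))"
```

```text
now [0.4286 0.2572 0.2693] 91.72 t 3.1 rows 4
[[[16,3,17],0],[[17,4,18],0],[[16,3,17],0],[[17,4,17],0]]
now [0.4405 0.3235 0.2   ] 91.6 t 3.1 rows 8
[[[0,0,16],0],[[0,0,15],0],[[0,0,16],0],[[0,0,15],0],[[0,0,16],0],[[0,0,15],0],[[0,0,16],0],[[0,0,15],0]]
```

Emit:
step_arm(
  rows=[
    [[16,3,17],0],
    [[17,4,18],0],
    [[16,3,17],0],
    [[17,4,17],0],
    [[0,0,0],0],
    [[0,0,0],0],
    [[0,0,0],0],
    [[0,0,0],0],
  ],
)

```text
time_s: 3.77
eef_pos: [0.4425, 0.3187, 0.2019]
eef_rot: [179.9, -0.0, 91.2]
contact_force: [-0.6, 0.5, 0.2]
opening: 0.706
grasp_force: 0.0
```

Run:
```python
from h import *
print(manip.get_obs()["eef_pos"])
cal=manip.get_calibration("wrist");im=manip.read_camera("wrist");save(im,"w2.png")
hsv=cv2.cvtColor(im,cv2.COLOR_RGB2HSV)
for k,lo,hi in (("orange",(6,150,90),(17,255,255)),("green",(50,100,40),(85,255,255)),("blue",(105,120,60),(120,255,255))):
    m=cv2.inRange(hsv,lo,hi);n,l,st,ce=cv2.connectedComponentsWithStats(m)
    for j in [j for j in range(1,n) if st[j,4]>600]:
        print(k,st[j],ce[j].round(1),plane(cal,ce[j],.128).round(4),plane(cal,ce[j],.122).round(4))
go(.4405,.3235,.0755,91.6,16)
```

```text
[0.44246298 0.31869843 0.20194349]
orange [ 292  229   50   48 1746] [317.5 253.6] [0.4413 0.3243 0.128 ] [0.4413 0.3221 0.122 ]
green [ 289  131   57   57 2446] [317.  159.4] [0.4399 0.3839 0.128 ] [0.4399 0.3834 0.122 ]
blue [ 295  304   48   50 1762] [318.  329.9] [0.4427 0.2673 0.128 ] [0.4427 0.2636 0.122 ]
blue [ 599  337   41   42 1325] [621.3 356.7] [0.6627 0.2494 0.128 ] [0.6688 0.2451 0.122 ]
now [0.4425 0.3188 0.202 ] 91.23 t 3.82 rows 8
[[[1,0,16],0],[[0,0,16],0],[[1,-1,15],0],[[0,0,16],0],[[1,0,16],0],[[1,0,16],0],[[0,-1,16],0],[[1,0,16],0]]
```

Emit:
step_arm(
  rows=[
    [[1,0,16],0],
    [[1,-1,16],0],
    [[1,0,15],0],
    [[1,0,16],0],
    [[0,-1,16],0],
    [[0,0,16],0],
    [[0,0,16],0],
    [[0,0,15],0],
  ],
)

```text
time_s: 4.48
eef_pos: [0.4403, 0.3229, 0.0748]
eef_rot: [179.9, -0.0, 91.2]
contact_force: [0.7, 0.3, 0.9]
opening: 0.703
grasp_force: 0.0
```

Emit:
step_arm(
  rows=[
    [[0,0,0],0],
    [[0,0,0],0],
    [[0,0,0],0],
    [[0,0,0],0],
    [[0,0,0],0],
    [[0,0,0],0],
    [[0,0,0],0],
    [[0,0,0],0],
  ],
  grip=20,
  squeeze=30,
)

```text
time_s: 5.15
eef_pos: [0.4401, 0.3234, 0.0751]
eef_rot: [179.9, -0.0, 91.3]
contact_force: [1.0, 0.8, 1.3]
opening: 0.37
grasp_force: 29.5
```

Emit:
step_arm(
  rows=[
    [[0,0,-10],0],
    [[0,0,-25],0],
    [[0,0,-30],0],
    [[0,0,-32],0],
    [[0,0,-32],0],
    [[0,0,-32],0],
    [[0,0,-32],0],
    [[0,0,-32],0],
  ],
)

```text
time_s: 5.82
eef_pos: [0.4392, 0.323, 0.3015]
eef_rot: [180.0, -0.0, 91.3]
contact_force: [0.3, 0.3, -0.6]
opening: 0.375
grasp_force: 30.2
```

```bash
python3 -c "
from h import *
print(manip.get_obs()['contact_force'],manip.get_obs()['opening'])
go(.62,.10,.30,172.5,30,5)"
```

```text
[ 0.29652719  0.2608914  -0.62281029] 0.37461944319833534
now [0.4392 0.323  0.3015] 91.29 t 5.82 rows 17
[[[-13,10,0],-5],[[-15,9,0],-5],[[-15,8,0],-4],[[-15,7,0],-5],[[-16,6,0],-5],[[-16,4,1],-5],[[-17,2,0],-4],[[-17,2,0],-5]]
[[[-17,-1,0],-5],[[-17,-1,0],-5],[[-16,-3,0],-5],[[-17,-4,0],-4],[[-15,-6,0],-5],[[-16,-7,0],-5],[[-15,-8,0],-5],[[-13,-10,0],-4]]
[[[-14,-10,0],-5]]
```

Emit:
step_arm(
  rows=[
    [[-13,10,0],-5],
    [[-15,9,0],-5],
    [[-15,8,0],-4],
    [[-15,7,0],-5],
    [[-16,6,0],-5],
    [[-16,4,1],-5],
    [[-17,2,0],-4],
    [[-17,2,0],-5],
  ],
)

```text
time_s: 6.48
eef_pos: [0.5253, 0.2176, 0.2987]
eef_rot: [-180.0, -0.0, 129.5]
contact_force: [-0.9, 0.3, -1.1]
opening: 0.376
grasp_force: 30.2
```

Emit:
step_arm(
  rows=[
    [[-17,-1,0],-5],
    [[-17,-1,0],-5],
    [[-16,-3,0],-5],
    [[-17,-4,0],-4],
    [[-15,-6,0],-5],
    [[-16,-7,0],-5],
    [[-18,-10,0],-7],
    [[-18,-12,0],-6],
  ],
)

```text
time_s: 7.15
eef_pos: [0.6162, 0.1067, 0.2988]
eef_rot: [180.0, -0.0, 171.6]
contact_force: [0.2, 0.8, -1.3]
opening: 0.374
grasp_force: 30.2
```

Run:
```python
from h import *
o=manip.get_obs();print(o["eef_pos"],o["eef_rot"],o["contact_force"])
cal=manip.get_calibration("wrist");im=manip.read_camera("wrist");save(im,"w3.png")
for q,z in(("cup_floor",.1605),("knob_grip",.085),("zero_mark",.06),("tube_orange",.2)):
    for r in manip.regions_of(q,"wrist")[:2]:
        m=r["region"];b=r["box"];ys,xs=np.nonzero(m)
        print(q,round(r["score"],2),np.round(b,1),(xs.mean().round(1),ys.mean().round(1)),plane(cal,b[:2],z).round(4))
print("proj cuprim",proj(cal,(.6505,.0082,.1605)),"knobtop",proj(cal,(.5415,.0237,.0864)))
```

```text
[0.61620958 0.10674033 0.29881697] [ 1.79996883e+02 -6.82551900e-03  1.71637439e+02] [ 0.20275163  0.80188179 -1.28346019]
cup_floor 0.66 [227.5 263.2  91.   85.1] (np.float64(227.2), np.float64(264.5)) [0.632  0.0249 0.1605]
knob_grip 0.76 [230.2 154.3 108.8 116.7] (np.float64(229.3), np.float64(152.5)) [0.5472 0.0284 0.085 ]
zero_mark 0.56 [228.6 154.4 114.5 117.5] (np.float64(229.2), np.float64(152.7)) [0.548  0.0204 0.06  ]
tube_orange 0.78 [323.2 347.6 103.2 183.2] (np.float64(320.9), np.float64(358.8)) [0.7001 0.097  0.2   ]
tube_orange 0.72 [247.5  18.8  48.3  37.6] (np.float64(251.5), np.float64(15.9)) [0.4687 0.0855 0.2   ]
proj cuprim [213.70493277 285.40957832] knobtop [223.73664413 149.14616363]
```

View pics/w3.png

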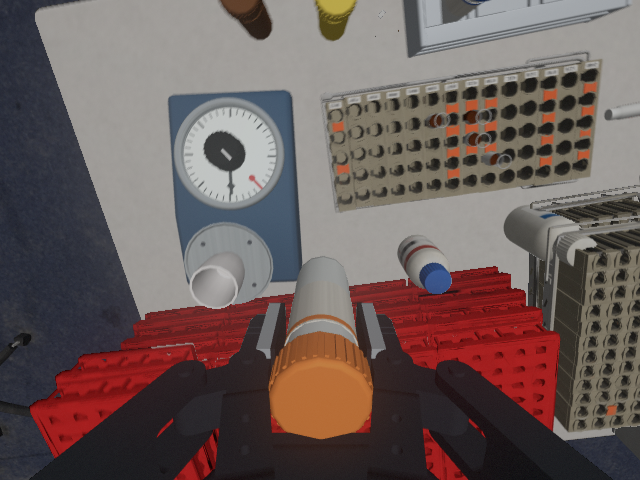

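The wrist view shows the cup rim at about (214,286) and the knob top at about (224,151). Both fall within about 2 px of my two-view triangulation. The tube hangs upright in the grip, with its foot near (323,258). Next I'll move over the cup.

```bash
python3 -c "
from h import *
p=manip.get_obs()['eef_pos'];cal=manip.get_calibration('wrist')
print('foot',proj(cal,p-[0,0,.063]),'cap',proj(cal,p+[0,0,.053]))
go(.6505,.008,.262,172.5,25)"
```

```text
foot [319.76189481 266.36415611] cap [319.48878475 404.24481487]
now [0.6157 0.1077 0.2985] 171.22 t 7.4 rows 5
[[[-10,-19,7],0],[[-10,-18,8],-1],[[-9,-19,7],0],[[-10,-19,7],0],[[-10,-19,7],0]]
```

Emit:
step_arm(
  rows=[
    [[-10,-19,7],0],
    [[-10,-18,8],-1],
    [[-9,-19,7],0],
    [[-10,-19,7],0],
    [[-10,-19,7],0],
    [[0,0,0],0],
    [[0,0,0],0],
    [[0,0,0],0],
  ],
)

```text
time_s: 8.07
eef_pos: [0.651, 0.0085, 0.2628]
eef_rot: [180.0, 0.0, 172.3]
contact_force: [0.1, 0.8, -1.3]
opening: 0.373
grasp_force: 30.2
```

Run:
```python
from h import *
o=manip.get_obs();print(o["contact_force"])
manip.read_camera("side");im=manip.read_camera("side");top=manip.read_camera("top")
a=cv2.resize(im[90:220,260:420],(480,390),interpolation=3);b=cv2.resize(top[150:280,380:490],(330,390),interpolation=3)
save(np.hstack([a,b[:, :320]]),"st.png")
go(.6505,.008,.20,172.5,10)
```

```text
[ 0.10373596  0.84757689 -1.31758898]
now [0.6513 0.0086 0.2632] 172.37 t 8.22 rows 7
[[[0,0,9],0],[[0,0,9],0],[[0,0,9],0],[[0,0,9],0],[[0,0,9],0],[[1,-1,9],0],[[0,0,9],0]]
```

View pics/st.png

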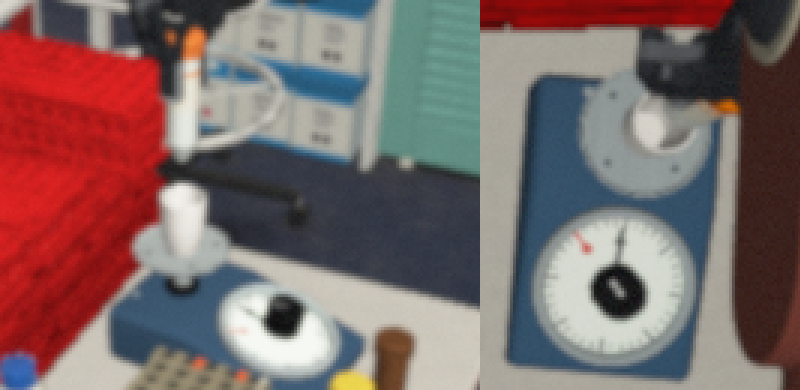

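The side crop shows the tube foot at (180,155), right above the cup rim at (183,190), so they line up. I'll lower it in steps and check the force.

Emit:
step_arm(
  rows=[
    [[0,0,10],0],
    [[0,0,10],0],
    [[0,0,10],0],
    [[0,0,10],0],
    [[0,0,10],0],
    [[0,0,10],0],
    [[0,0,5],0],
    [[0,0,0],0],
  ],
)

```text
time_s: 8.88
eef_pos: [0.6503, 0.0074, 0.1948]
eef_rot: [-180.0, -0.2, 172.3]
contact_force: [0.0, 0.6, -0.4]
opening: 0.371
grasp_force: 30.2
```

Emit:
step_arm(
  rows=[
    [[0,0,3],0],
    [[0,0,3],0],
    [[0,0,3],0],
    [[0,0,3],0],
    [[0,0,3],0],
    [[0,0,3],0],
    [[0,0,3],0],
    [[0,0,0],0],
  ],
)

```text
time_s: 9.55
eef_pos: [0.6509, 0.0074, 0.1753]
eef_rot: [-180.0, -0.1, 172.3]
contact_force: [0.8, 0.2, -0.4]
opening: 0.373
grasp_force: 30.2
```

Emit:
step_arm(
  rows=[
    [[0,0,1.5],0],
    [[0,0,1.5],0],
    [[0,0,1.5],0],
    [[0,0,1.5],0],
    [[0,0,1.5],0],
    [[0,0,1.5],0],
    [[0,0,0],0],
    [[0,0,0],0],
  ],
)

```text
time_s: 10.22
eef_pos: [0.6513, 0.0073, 0.1673]
eef_rot: [180.0, -0.0, 172.3]
contact_force: [-0.6, -1.8, 0.2]
opening: 0.373
grasp_force: 30.1
```

Emit:
step_arm(
  rows=[
    [[0,0,0],0],
    [[0,0,0],0],
    [[0,0,0],0],
    [[0,0,0],0],
    [[0,0,0],0],
    [[0,0,0],0],
    [[0,0,0],0],
    [[0,0,0],0],
  ],
  grip=60,
)

```text
time_s: 10.88
eef_pos: [0.6513, 0.0073, 0.1673]
eef_rot: [180.0, 0.0, 172.3]
contact_force: [0.3, -1.3, 0.4]
opening: 0.704
grasp_force: 0.0
```

Emit:
step_arm(
  rows=[
    [[0,0,-5],0],
    [[0,0,-10],0],
    [[0,0,-15],0],
    [[0,0,-15],0],
    [[0,0,-20],0],
    [[0,0,-20],0],
    [[0,0,-15],0],
    [[0,0,0],0],
  ],
)

```text
time_s: 11.55
eef_pos: [0.6536, 0.0071, 0.2742]
eef_rot: [180.0, 0.6, 172.3]
contact_force: [-0.1, -0.8, 0.2]
opening: 0.7
grasp_force: 0.0
```

Run:
```python
from h import *
o=manip.get_obs();print(o["eef_pos"],o["contact_force"])
cal=manip.get_calibration("wrist");im=manip.read_camera("wrist");save(im,"w4.png")
print(proj(cal,(.5415,.0237,.0864)))
print(cal)
for c in("side","top"):
    save(manip.read_camera(c),c+"4.png")
s=cv2.imread("pics/side4.png")[100:230,260:420];w=cv2.imread("pics/w4.png")
cv2.imwrite("pics/v4.png",np.hstack([cv2.resize(s,(320,260)),w[0:260,100:560]]))
```

```text
[0.65361509 0.00713732 0.27424665] [-0.12295792 -0.75580144  0.2131287 ]
[321.3176518   85.92127116]
{'K': array([[353.9304816 ,   0.        , 320.49129593],
       [  0.        , 353.9304816 , 247.38668484],
       [  0.        ,   0.        ,   1.        ]]), 'position': array([0.57001382, 0.01870571, 0.41591417]), 'orientation': array([ 1.60494126e+02, -6.97509797e-02,  8.22504619e+01])}
```

View pics/v4.png

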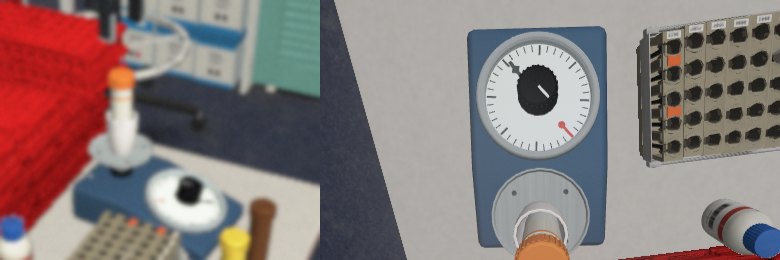

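The tube stands upright in the cup, with its orange cap at (122,75) in the side crop. The pointer now sits up-left on the dial at (515,67), and the red mark is nearly opposite at (566,129). I'll hover over the knob, where the camera looks almost square onto the dial.

```bash
python3 -c "
from h import *
go(.538,.0245,.20,172.5,20)"
```

```text
now [0.6511 0.0073 0.267 ] 172.29 t 11.7 rows 7
[[[16,0,10],0],[[17,1,9],0],[[16,0,10],0],[[16,0,9],0],[[17,0,10],0],[[16,1,9],0],[[16,0,10],0]]
```

Emit:
step_arm(
  rows=[
    [[25,0,0],0],
    [[25,0,0],0],
    [[16,1,13],0],
    [[16,0,18],0],
    [[16,0,18],0],
    [[16,1,18],0],
    [[0,0,0],0],
    [[0,0,0],0],
  ],
)

```text
time_s: 12.37
eef_pos: [0.5369, 0.0248, 0.1976]
eef_rot: [-180.0, -0.3, 172.3]
contact_force: [0.9, -0.3, 0.1]
opening: 0.699
grasp_force: 0.0
```

```bash
cat >> h.py <<'E'
def dial(im,cal,top,yaw,h=30.,name=None):
    "rectified dial view, 5 px/mm; image up = scale +x (upper end of the slope)"
    e=np.radians(yaw);t=np.radians(15)
    n=np.array([-np.sin(t)*np.cos(e),-np.sin(t)*np.sin(e),np.cos(t)])
    u=np.array([np.sin(e),-np.cos(e),0]);v=np.cross(n,u)  # right, up
    c=np.array(top)-h/1e3*n
    src=np.float32([[250+su*200,250-sv*200] for su,sv in((-1,-1),(1,-1),(1,1),(-1,1))])
    dst=np.float32([proj(cal,c+.04*(su*u+sv*v)) for su,sv in((-1,-1),(1,-1),(1,1),(-1,1))])
    H=cv2.getPerspectiveTransform(dst,src)
    w=cv2.warpPerspective(im,H,(500,500),flags=cv2.INTER_CUBIC)
    if name:save(w,name)
    return w
E
python3 - <<'E'
from h import *
o=manip.get_obs();print(o["eef_pos"],o["eef_rot"][2])
cal=manip.get_calibration("wrist");im=manip.read_camera("wrist");save(im,"w5.png")
w=dial(im,cal,(.5415,.0237,.0864),-7.5,31,"d5.png")
print(proj(cal,(.5415,.0237,.0864)))
cv2.imwrite("pics/v5.png",np.hstack([cv2.circle(w[:,:,::-1].copy(),(250,250),210,(255,0,0),1)[::1],cv2.resize(im[100:400,230:410][:,:,::-1],(300,500))]))
E
```

```text
[0.53688683 0.02482246 0.19763643] 172.29899212557095
[319.24881091 248.83370245]
```

View pics/v5.png

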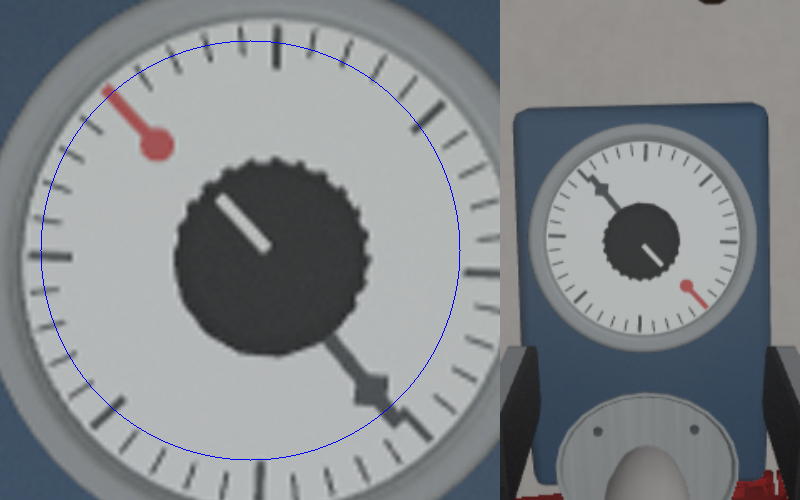

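The rectified dial (centre about (265,253)) shows the pointer 141° clockwise from the upper end, which is about 78 g. The red mark is at about −44.5°, so the knob needs about 174° counter-clockwise, or three strokes of about 58°. Before descending I'll refine the knob centre and height from the rim and knob outlines.

Run:
```python
from h import *
o=manip.get_obs();print(o["eef_pos"],o["eef_rot"])
cal=manip.get_calibration("wrist");im=manip.read_camera("wrist")
hsv=cv2.cvtColor(im,cv2.COLOR_RGB2HSV)
blue=cv2.inRange(hsv,(100,80,40),(120,255,200))
nb=cv2.morphologyEx(255-blue,cv2.MORPH_OPEN,np.ones((5,5)))
n,l,st,ce=cv2.connectedComponentsWithStats(nb);j=l[215,300];print("rim comp",st[j])
m=(l==j).astype(np.uint8)
cs=max(cv2.findContours(m,0,1)[0],key=cv2.contourArea)[:,0].astype(float)
pts=cs[cs[:,1]<290]
E=cv2.fitEllipse(pts.astype(np.float32));print("rim ellipse",E)
dk=(im.max(2)<75).astype(np.uint8)
n,l,st,ce=cv2.connectedComponentsWithStats(dk)
for j in range(1,n):
    if 1000<st[j,4]<6000 and 200<ce[j][1]<290:
        k=cv2.convexHull(np.argwhere(l==j)[:,::-1].astype(np.int32));print("knob",st[j],ce[j],cv2.fitEllipse(k))
L=.117*354/np.mean(E[1]);p,d=ray(cal,E[0]);C=p+d*L;print("rim centre from size",C.round(4),L, "z from L by fwd")
# fixed-height alternatives
for z in(.055,.06,.065):print(z,plane(cal,E[0],z).round(4))
T=manip.get_calibration("top")
# top-view rim for triangulation
t=cv2.imread("pics/top.png")[:,:,::-1];h=cv2.cvtColor(np.ascontiguousarray(t),cv2.COLOR_RGB2HSV)
b=cv2.inRange(h,(100,80,40),(120,255,200));roi=np.zeros_like(b);roi[212:280,388:462]=255
n,l,st,ce=cv2.connectedComponentsWithStats(cv2.bitwise_and(255-b,roi));j=l[255,410];print(st[j],ce[j])
c=max(cv2.findContours((l==j).astype(np.uint8),0,1)[0],key=cv2.contourArea);Et=cv2.fitEllipse(c);print("top rim",Et)
print("tri rim centre",tri([ray(T,Et[0]),ray(cal,E[0])]).round(4))
```

```text
[0.53857703 0.02458841 0.19971778] [-1.79994993e+02 -5.49697946e-02  1.72287662e+02]
rim comp [     0      0    640    480 284119]
rim ellipse ((329.1129150390625, 154.2541046142578), (381.525146484375, 697.865234375), 92.05038452148438)
knob [ 423  170   17  135 1592] [431.64447236 232.54145729] ((431.46783447265625, 232.1345672607422), (16.688724517822266, 150.23428344726562), 177.89083862304688)
knob [ 440  182   36  133 2438] [455.24610336 246.95036916] ((457.37060546875, 245.14804077148438), (40.71485137939453, 150.69027709960938), 178.53848266601562)
knob [ 292  219   46   45 1520] [314.28026316 240.46118421] ((314.4775390625, 240.91943359375), (44.84465026855469, 45.16808319091797), 45.05408477783203)
rim centre from size [0.4622 0.0371 0.2658] 0.076743318699995 z from L by fwd
0.055 [0.478  0.0402 0.055 ]
0.06 [0.4777 0.0401 0.06  ]
0.065 [0.4773 0.04   0.065 ]
[ 388  212   74   68 3642] [426.21499176 248.91982427]
top rim ((424.28753662109375, 245.49435424804688), (72.61141204833984, 80.1074447631836), 89.63685607910156)
tri rim centre [0.5103 0.0325 0.0753]
```

Run:
```python
from h import *
cal=manip.get_calibration("wrist");T=manip.get_calibration("top")
print("knob top",plane(cal,(314.4,240.7),.085).round(4),"rim",plane(cal,(315.3,242.3),.060).round(4))
t=cv2.imread("pics/top.png");d=(t.max(2)<70).astype(np.uint8)
n,l,st,ce=cv2.connectedComponentsWithStats(d)
for j in range(1,n):
    if abs(ce[j]-[425,246]).max()<8: print("top knob",st[j],ce[j],plane(T,ce[j],.085).round(4),"tri",tri([ray(T,ce[j]),ray(cal,(314.4,240.7))]).round(4))
```

```text
knob top [0.5394 0.0202 0.085 ] rim [0.5488 0.0193 0.06  ]
top knob [418 238  17  18 198] [425.81313131 246.94444444] [0.5406 0.0237 0.085 ] tri [0.5413 0.0208 0.0768]
```

```bash
python3 -c "
from h import *
go(.542,.0215,.10,143,15,6)"
```

```text
now [0.5395 0.0244 0.201 ] 172.28 t 12.47 rows 7
[[[0,0,14],4],[[-1,-1,15],4],[[0,0,14],5],[[-1,0,15],4],[[0,-1,14],4],[[-1,0,15],4],[[0,0,14],4]]
```

Emit:
step_arm(
  rows=[
    [[0,0,14],4],
    [[-1,-1,15],4],
    [[0,0,14],5],
    [[-1,0,15],4],
    [[0,-1,14],4],
    [[-1,0,15],4],
    [[0,0,14],4],
    [[0,0,0],0],
  ],
)

```text
time_s: 13.13
eef_pos: [0.5406, 0.0215, 0.0975]
eef_rot: [-179.9, -0.2, 143.2]
contact_force: [-0.8, 0.6, -0.4]
opening: 0.703
grasp_force: 0.0
```

Emit:
step_arm(
  rows=[
    [[0,0,5],0],
    [[0,0,5],0],
    [[0,0,5],0],
    [[0,0,5],0],
    [[0,0,5],0],
    [[0,0,4],0],
    [[0,0,2],0],
    [[0,0,0],0],
  ],
)

```text
time_s: 13.8
eef_pos: [0.5403, 0.0217, 0.0676]
eef_rot: [-180.0, -0.1, 143.3]
contact_force: [-0.7, -0.5, -0.5]
opening: 0.703
grasp_force: 0.0
```

Emit:
step_arm(
  rows=[
    [[0,0,0],0],
    [[0,0,0],0],
    [[0,0,0],0],
    [[0,0,0],0],
    [[0,0,0],0],
    [[0,0,0],0],
    [[0,0,0],0],
    [[0,0,0],0],
  ],
  grip=25,
  squeeze=25,
)

```text
time_s: 14.47
eef_pos: [0.5399, 0.0202, 0.069]
eef_rot: [-179.8, -0.0, 143.3]
contact_force: [-5.9, -5.0, 5.2]
opening: 0.394
grasp_force: 24.3
```

Emit:
step_arm(
  rows=[
    [[0,-1.5,0],0],
    [[0,0,0],-7],
    [[0,0,0],-7],
    [[0,0,0],-7],
    [[0,0,0],-7],
    [[0,0,0],-7],
    [[0,0,0],-7],
    [[0,0,0],-7],
  ],
)

```text
time_s: 15.13
eef_pos: [0.5401, 0.0192, 0.069]
eef_rot: [-179.8, -0.0, -167.4]
contact_force: [-4.8, -4.2, 5.3]
opening: 0.394
grasp_force: 28.6
```

Emit:
step_arm(
  rows=[
    [[0,0,0],-5],
    [[0,0,0],-4],
    [[0,0,0],0],
    [[0,0,0],0],
    [[0,0,0],0],
    [[0,0,0],0],
    [[0,0,0],0],
    [[0,0,0],0],
  ],
)

```text
time_s: 15.8
eef_pos: [0.5401, 0.0191, 0.0692]
eef_rot: [-179.8, -0.1, -158.7]
contact_force: [-3.5, -3.0, 4.1]
opening: 0.394
grasp_force: 31.2
```

Emit:
step_arm(
  rows=[
    [[0,0,0],0],
    [[0,0,0],0],
    [[0,0,0],0],
    [[0,0,0],0],
    [[0,0,-8],0],
    [[0,0,-8],0],
    [[0,0,-8],0],
    [[0,0,-8],0],
  ],
  grip=60,
)

```text
time_s: 16.47
eef_pos: [0.5404, 0.0205, 0.1017]
eef_rot: [-180.0, 0.1, -158.7]
contact_force: [0.6, -0.1, 0.5]
opening: 0.704
grasp_force: 0.0
```

```bash
python3 -c "
from h import *
go(.5395,.0207,.20,172.3,14,7)"
```

```text
now [0.5404 0.0205 0.1017] -158.71 t 16.47 rows 8
[[[0,0,-12],4],[[0,0,-13],3],[[0,0,-12],4],[[0,0,-12],3],[[1,0,-12],4],[[0,0,-13],4],[[0,0,-12],3],[[0,0,-12],4]]
```

Emit:
step_arm(
  rows=[
    [[0,0,0],7],
    [[0,0,0],7],
    [[0,0,0],7],
    [[0,0,0],7],
    [[0,0,0],7],
    [[0,0,0],7],
    [[0,0,0],7],
    [[0,0,0],7],
  ],
)

```text
time_s: 17.13
eef_pos: [0.5404, 0.0205, 0.1015]
eef_rot: [180.0, 0.1, 144.9]
contact_force: [-0.1, -0.7, -0.6]
opening: 0.703
grasp_force: 0.0
```

Emit:
step_arm(
  rows=[
    [[0,0,5],2],
    [[0,0,6],0],
    [[0,0,6],0],
    [[0,0,6],0],
    [[0,0,5],0],
    [[0,0,4],0],
    [[0,0,0],0],
    [[0,0,0],0],
  ],
)

```text
time_s: 17.8
eef_pos: [0.5396, 0.0205, 0.0679]
eef_rot: [-180.0, -0.0, 143.3]
contact_force: [-0.3, 0.3, -0.1]
opening: 0.706
grasp_force: 0.0
```

Emit:
step_arm(
  rows=[
    [[0,0,0],0],
    [[0,0,0],0],
    [[0,0,0],0],
    [[0,0,0],0],
    [[0,0,0],0],
    [[0,0,0],0],
    [[0,0,0],0],
    [[0,0,0],0],
  ],
  grip=25,
)

```text
time_s: 18.47
eef_pos: [0.54, 0.0201, 0.0689]
eef_rot: [-180.0, 0.0, 143.3]
contact_force: [-3.5, -2.7, 5.9]
opening: 0.398
grasp_force: 24.9
```

Emit:
step_arm(
  rows=[
    [[0,0,0],0],
    [[0,0,0],-7],
    [[0,0,0],-7],
    [[0,0,0],-7],
    [[0,0,0],-7],
    [[0,0,0],-7],
    [[0,0,0],-7],
    [[0,0,0],-7],
  ],
)

```text
time_s: 19.13
eef_pos: [0.5404, 0.0193, 0.0686]
eef_rot: [-179.8, 0.0, -167.4]
contact_force: [-1.5, -4.1, 3.1]
opening: 0.393
grasp_force: 28.1
```

Emit:
step_arm(
  rows=[
    [[0,0,0],-5],
    [[0,0,0],-4],
    [[0,0,0],0],
    [[0,0,0],0],
    [[0,0,0],0],
    [[0,0,0],0],
    [[0,0,0],0],
    [[0,0,0],0],
  ],
)

```text
time_s: 19.8
eef_pos: [0.5402, 0.0192, 0.0691]
eef_rot: [-179.8, -0.0, -158.7]
contact_force: [-4.5, -3.5, 5.2]
opening: 0.394
grasp_force: 30.3
```

Emit:
step_arm(
  rows=[
    [[0,0,0],0],
    [[0,0,0],0],
    [[0,0,0],0],
    [[0,0,0],0],
    [[0,0,-8],0],
    [[0,0,-8],0],
    [[0,0,-8],0],
    [[0,0,-8],0],
  ],
  grip=60,
)

```text
time_s: 20.47
eef_pos: [0.5404, 0.0205, 0.1018]
eef_rot: [-180.0, 0.1, -158.7]
contact_force: [0.6, 0.4, 0.3]
opening: 0.702
grasp_force: 0.0
```

Emit:
step_arm(
  rows=[
    [[0,0,-12],4],
    [[0,0,-13],3],
    [[0,0,-12],4],
    [[0,0,-12],3],
    [[0,0,-12],4],
    [[0,0,-13],4],
    [[0,0,-12],3],
    [[0,0,-12],4],
  ],
)

```text
time_s: 21.13
eef_pos: [0.5402, 0.0205, 0.2002]
eef_rot: [180.0, 0.1, 172.1]
contact_force: [-0.2, 1.2, 0.2]
opening: 0.703
grasp_force: 0.0
```

```bash
cat >> h.py <<'E'
def read_dial(name):
    o=manip.get_obs();print(o["eef_pos"].round(4),o["eef_rot"][2],o["time_s"])
    manip.read_camera("wrist")
    cal=manip.get_calibration("wrist");im=manip.read_camera("wrist")
    w=dial(im,cal,(.5394,.0202,.085),-7.5,31,name)
    hsv=cv2.cvtColor(w,cv2.COLOR_RGB2HSV)
    red=cv2.inRange(hsv,(0,90,80),(8,255,255))|cv2.inRange(hsv,(170,90,80),(180,255,255))
    yy,xx=np.mgrid[:500,:500]
    # white plate centre
    wh=(w.min(2)>140).astype(np.uint8);wh=cv2.morphologyEx(wh,cv2.MORPH_CLOSE,np.ones((25,25)))
    c=max(cv2.findContours(wh,0,1)[0],key=cv2.contourArea);E=cv2.fitEllipse(cv2.convexHull(c));print("plate",np.round(E[0],1),np.round(E[1],1))
    cx,cy=E[0];r=np.hypot(xx-cx,yy-cy);a=np.degrees(np.arctan2(xx-cx,cy-yy))
    m=(red>0)&(r<240)&(r>90)
    def cm(m,a):
        z=np.exp(1j*np.radians(a[m])).mean();return np.degrees(np.angle(z))
    print("mark",m.sum(),cm(m,a).round(2),[cm(m&(r>lo)&(r<lo+30),a).round(2) for lo in(130,160,190) if (m&(r>lo)&(r<lo+30)).any()])
    g=(w.max(2)<110)&(r>105)&(r<175)&(red==0)
    n,l,st,_=cv2.connectedComponentsWithStats(g.astype(np.uint8))
    j=1+np.argmax(st[1:,4]);print("pointer",st[j,4],cm(l==j,a).round(2),[cm((l==j)&(r>lo)&(r<lo+20),a).round(2) for lo in(110,130,150) if ((l==j)&(r>lo)&(r<lo+20)).any()])
E
python3 -c "
from h import *
read_dial('d6.png')"
```

```text
[0.5402 0.0205 0.2002] 172.11888372824149 21.1333
plate [251.7 252.6] [495.1 505.8]
mark 1327 -138.92 [np.float64(-139.05), np.float64(-138.88), np.float64(-138.93)]
pointer 1277 141.92 [np.float64(142.07), np.float64(141.99), np.float64(141.81)]
```

The mark went from −44.5° to −138.9° and the pointer reads 141.9°, so about 79° counter-clockwise remains. Each 58° stroke turned the dial about 47°. I'll do another full stroke with a firmer grip, then look again.

Emit:
step_arm(
  rows=[
    [[0,0,13],4],
    [[0,0,13],4],
    [[0,0,13],4],
    [[0,0,13],4],
    [[0,0,13],4],
    [[0,0,13],4],
    [[0,0,12],4],
    [[0,0,12],1],
  ],
)

```text
time_s: 21.9
eef_pos: [0.5395, 0.0205, 0.0953]
eef_rot: [-180.0, -0.0, 143.3]
contact_force: [0.1, -0.3, -0.4]
opening: 0.701
grasp_force: 0.0
```

Emit:
step_arm(
  rows=[
    [[0,0,5],0],
    [[0,0,5],0],
    [[0,0,5],0],
    [[0,0,5],0],
    [[0,0,5],0],
    [[0,0,4],0],
    [[0,0,0],0],
    [[0,0,0],0],
  ],
)

```text
time_s: 22.57
eef_pos: [0.5398, 0.0205, 0.0671]
eef_rot: [-180.0, -0.0, 143.3]
contact_force: [0.2, -0.4, -0.1]
opening: 0.703
grasp_force: 0.0
```

Emit:
step_arm(
  rows=[
    [[0,0,0],0],
    [[0,0,0],0],
    [[0,0,0],0],
    [[0,0,0],0],
    [[0,0,0],0],
    [[0,0,0],0],
    [[0,0,0],0],
    [[0,0,0],0],
  ],
  grip=25,
  squeeze=40,
)

```text
time_s: 23.23
eef_pos: [0.5401, 0.0201, 0.0681]
eef_rot: [-180.0, 0.0, 143.3]
contact_force: [-4.4, -1.3, 5.6]
opening: 0.39
grasp_force: 39.6
```

Emit:
step_arm(
  rows=[
    [[0,0,0],0],
    [[0,0,0],-7],
    [[0,0,0],-7],
    [[0,0,0],-7],
    [[0,0,0],-7],
    [[0,0,0],-7],
    [[0,0,0],-7],
    [[0,0,0],-7],
  ],
)

```text
time_s: 23.9
eef_pos: [0.5401, 0.0191, 0.0681]
eef_rot: [-179.8, -0.0, -167.4]
contact_force: [-5.8, -3.4, 7.7]
opening: 0.383
grasp_force: 44.6
```

Emit:
step_arm(
  rows=[
    [[0,0,0],-5],
    [[0,0,0],-4],
    [[0,0,0],0],
    [[0,0,0],0],
    [[0,0,0],0],
    [[0,0,0],0],
    [[0,0,0],0],
    [[0,0,0],0],
  ],
)

```text
time_s: 24.57
eef_pos: [0.5403, 0.019, 0.0682]
eef_rot: [-179.8, -0.0, -158.7]
contact_force: [-4.4, -2.4, 5.9]
opening: 0.387
grasp_force: 47.5
```

Emit:
step_arm(
  rows=[
    [[0,0,0],0],
    [[0,0,0],0],
    [[0,0,0],0],
    [[0,0,0],0],
    [[0,0,-8],0],
    [[0,0,-8],0],
    [[0,0,-8],0],
    [[0,0,-8],0],
  ],
  grip=60,
)

```text
time_s: 25.23
eef_pos: [0.5404, 0.0205, 0.1007]
eef_rot: [-180.0, 0.1, -158.7]
contact_force: [0.2, -0.3, -0.0]
opening: 0.701
grasp_force: 0.0
```

Emit:
step_arm(
  rows=[
    [[0,0,-12],4],
    [[0,0,-13],3],
    [[0,0,-12],4],
    [[0,0,-12],3],
    [[0,0,-12],4],
    [[0,0,-13],4],
    [[0,0,-12],3],
    [[0,0,-12],4],
  ],
)

```text
time_s: 25.9
eef_pos: [0.5401, 0.0205, 0.1992]
eef_rot: [180.0, 0.1, 172.1]
contact_force: [-0.3, 0.1, 0.2]
opening: 0.702
grasp_force: 0.0
```

```bash
python3 -c "
from h import *
read_dial('d7.png')"
```

```text
[0.5401 0.0205 0.1992] 172.1213922830078 25.9
plate [253.1 251.3] [495.5 510.5]
mark 1342 171.35 [np.float64(171.5), np.float64(171.45), np.float64(171.2)]
pointer 1319 142.65 [np.float64(143.09), np.float64(142.67), np.float64(142.42)]
```

About 28.7° remains. I'll do a shorter stroke centred on the symmetric grip.

Emit:
step_arm(
  rows=[
    [[0,0,13],4],
    [[0,0,13],4],
    [[0,0,13],4],
    [[0,0,13],4],
    [[0,0,13],0],
    [[0,0,13],0],
    [[0,0,12],0],
    [[0,0,12],0],
  ],
)

```text
time_s: 26.67
eef_pos: [0.5397, 0.0205, 0.094]
eef_rot: [-180.0, -0.0, 156.4]
contact_force: [0.7, -0.3, 0.9]
opening: 0.703
grasp_force: 0.0
```

Emit:
step_arm(
  rows=[
    [[0,0,5],0],
    [[0,0,5],0],
    [[0,0,5],0],
    [[0,0,5],0],
    [[0,0,5],0],
    [[0,0,3],0],
    [[0,0,0],0],
    [[0,0,0],0],
  ],
)

```text
time_s: 27.33
eef_pos: [0.5399, 0.0205, 0.0673]
eef_rot: [-180.0, -0.0, 156.3]
contact_force: [0.4, -0.1, -0.2]
opening: 0.702
grasp_force: 0.0
```

Emit:
step_arm(
  rows=[
    [[0,0,0],0],
    [[0,0,0],0],
    [[0,0,0],0],
    [[0,0,0],0],
    [[0,0,0],0],
    [[0,0,0],0],
    [[0,0,0],0],
    [[0,0,0],0],
  ],
  grip=25,
)

```text
time_s: 28.0
eef_pos: [0.54, 0.0198, 0.0682]
eef_rot: [-179.9, 0.0, 156.3]
contact_force: [-4.1, -2.1, 5.5]
opening: 0.393
grasp_force: 39.7
```

Emit:
step_arm(
  rows=[
    [[0,0,0],-5],
    [[0,0,0],-5],
    [[0,0,0],-5],
    [[0,0,0],-5],
    [[0,0,0],-5],
    [[0,0,0],-4],
    [[0,0,0],-3],
    [[0,0,0],0],
  ],
)

```text
time_s: 28.67
eef_pos: [0.5405, 0.0194, 0.0678]
eef_rot: [-179.8, 0.1, -171.7]
contact_force: [-1.1, -4.3, 1.8]
opening: 0.387
grasp_force: 42.9
```

Emit:
step_arm(
  rows=[
    [[0,0,0],0],
    [[0,0,0],0],
    [[0,0,0],0],
    [[0,0,0],0],
    [[0,0,-8],0],
    [[0,0,-8],0],
    [[0,0,-8],0],
    [[0,0,-8],0],
  ],
  grip=60,
)

```text
time_s: 29.33
eef_pos: [0.5404, 0.0205, 0.1008]
eef_rot: [-180.0, 0.1, -171.7]
contact_force: [-0.1, -0.2, 0.0]
opening: 0.703
grasp_force: 0.0
```

Emit:
step_arm(
  rows=[
    [[0,0,-12],4],
    [[0,0,-13],4],
    [[0,0,-12],4],
    [[0,0,-12],4],
    [[0,0,-12],0],
    [[0,0,-13],0],
    [[0,0,-12],0],
    [[0,0,-12],0],
  ],
)

```text
time_s: 30.0
eef_pos: [0.54, 0.0205, 0.1988]
eef_rot: [180.0, 0.0, 172.3]
contact_force: [0.7, -0.4, 0.3]
opening: 0.702
grasp_force: 0.0
```

```bash
python3 -c "
from h import *
read_dial('d8.png')"
```

```text
[0.54   0.0205 0.1988] 172.34275041081958 30.0
plate [251.5 253.1] [496.7 503.6]
mark 633 145.03 [np.float64(147.98), np.float64(146.4), np.float64(144.42)]
pointer 1336 141.84 [np.float64(141.93), np.float64(141.77), np.float64(141.85)]
```

View pics/d8.png

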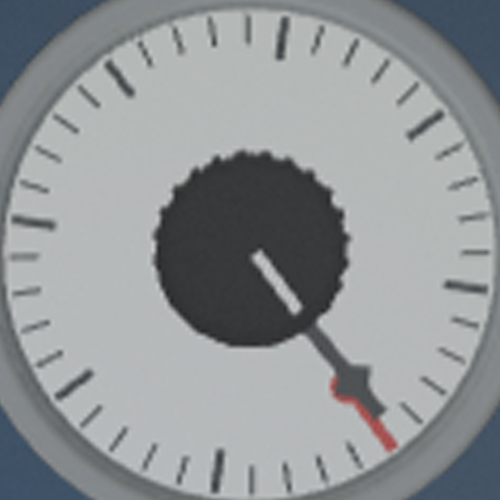

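The view shows the red mark almost under the pointer: bar end at (391,448), pointer tip at about (380,415). I'll get the exact offset from the bold divisions and correct for the pointer's parallax.

```bash
cat >> h.py <<'E'
def fine(name):
    "zero angle from the tick ring (40 ticks, bold every 5th) by fitting centre+phase; pointer corrected for 3.5 mm height"
    from scipy.optimize import minimize
    w=cv2.imread('pics/'+name)[:,:,::-1];g=255-w.max(2).astype(float);g=cv2.GaussianBlur(g,(0,0),2)
    hs=cv2.cvtColor(np.ascontiguousarray(w),cv2.COLOR_RGB2HSV)
    th=np.arange(0,360,9.)
    rr=np.arange(206,232,2.)
    def samp(p,k):
        t=np.radians(p[3]+np.arange(0,360,k));x=p[0]+np.outer(rr*p[2],np.sin(t));y=p[1]-np.outer(rr*p[2],np.cos(t))
        return cv2.remap(g.astype(np.float32),x.astype(np.float32),y.astype(np.float32),1).mean()
    best=None
    for ph in np.arange(0,9,1.):
        r=minimize(lambda p:-samp([p[0]*5,p[1]*5,1,p[2]],9),[50.4,50.5,ph],method='Nelder-Mead',options=dict(initial_simplex=[[50.4,50.5,ph],[50.9,50.5,ph],[50.4,51,ph],[50.4,50.5,ph+1]]))
        if best is None or r.fun<best.fun:best=r
    cx,cy,ph=best.x[0]*5,best.x[1]*5,best.x[2]
    print("centre",round(cx,1),round(cy,1),"phase mod 9:",round(ph%9,2),"score",best.fun.round(1))
    cal=manip.get_calibration("wrist");e=np.radians(-7.5);t=np.radians(15)
    n=np.array([-np.sin(t)*np.cos(e),-np.sin(t)*np.sin(e),np.cos(t)]);u=np.array([np.sin(e),-np.cos(e),0]);v=np.cross(n,u)
    c=np.array((.5394,.0202,.085))-.031*n;q=cal["position"]-c;f=np.array([250+5e3*(q@u),250-5e3*(q@v)]);H=q@n
    print("cam foot px",f.round(0),"H",H.round(3))
    yy,xx=np.mgrid[:500,:500];k=.0035/H
    # undo parallax: apparent = P + k/(1-k)*(P-f)
    X=f[0]+(xx-f[0])*(1-k);Y=f[1]+(yy-f[1])*(1-k)
    r=np.hypot(X-cx,Y-cy);a=np.degrees(np.arctan2(X-cx,cy-Y))
    m=(w.max(2)<110)&(r>108)&(r<195)&(hs[:,:,1]<70)&(np.abs(a-142)<9)
    print("pointer",[np.median(a[m&(r>lo)&(r<lo+15)]).round(2) for lo in(108,120,135,150,165)],"all",a[m].mean().round(2))
E
python3 -c "
from h import *
for n in('d6.png','d8.png'):fine(n)"
```

```text
centre 249.4 254.5 phase mod 9: 4.97 score -120.5
cam foot px [245. 311.] H 0.301
pointer [np.float64(140.92), np.float64(140.84), np.float64(141.0), np.float64(140.9), np.float64(140.93)] all 140.91
centre 249.6 254.6 phase mod 9: 8.48 score -120.7
cam foot px [245. 311.] H 0.301
pointer [np.float64(140.92), np.float64(141.03), np.float64(140.96), np.float64(141.09), np.float64(141.06)] all 141.04
```

The zero mark is at 143.5° and the pointer at 141.0°, so 2.5° counter-clockwise remains, about a quarter of a division. One small stroke will correct it.

Emit:
step_arm(
  rows=[
    [[0,0,13],0],
    [[0,0,13],0],
    [[0,0,13],0],
    [[0,0,13],0],
    [[0,0,13],0],
    [[0,0,13],0],
    [[0,0,12],0],
    [[0,0,12],0],
  ],
)

```text
time_s: 30.77
eef_pos: [0.5396, 0.0205, 0.0936]
eef_rot: [-180.0, -0.1, 172.3]
contact_force: [0.5, 0.6, 1.1]
opening: 0.704
grasp_force: 0.0
```

Emit:
step_arm(
  rows=[
    [[0,0,5],0],
    [[0,0,5],0],
    [[0,0,5],0],
    [[0,0,5],0],
    [[0,0,5],0],
    [[0,0,3],0],
    [[0,0,0],0],
    [[0,0,0],0],
  ],
)

```text
time_s: 31.43
eef_pos: [0.5399, 0.0205, 0.0673]
eef_rot: [180.0, 0.0, 172.3]
contact_force: [-0.2, -0.4, 0.6]
opening: 0.702
grasp_force: 0.0
```

Emit:
step_arm(
  rows=[
    [[0,0,0],0],
    [[0,0,0],0],
    [[0,0,0],0],
    [[0,0,0],0],
    [[0,0,0],0],
    [[0,0,0],0],
    [[0,0,0],0],
    [[0,0,0],0],
  ],
  grip=25,
)

```text
time_s: 32.1
eef_pos: [0.5402, 0.0196, 0.0682]
eef_rot: [-179.9, 0.0, 172.3]
contact_force: [-2.7, -4.7, 4.6]
opening: 0.391
grasp_force: 40.1
```

Emit:
step_arm(
  rows=[
    [[0,0,0],-1],
    [[0,0,0],-1],
    [[0,0,0],-1],
    [[0,0,0],0],
    [[0,0,0],0],
    [[0,0,0],0],
    [[0,0,0],0],
    [[0,0,0],0],
  ],
)

```text
time_s: 32.77
eef_pos: [0.5401, 0.0195, 0.0681]
eef_rot: [-179.9, 0.0, 175.3]
contact_force: [-3.2, -2.8, 5.5]
opening: 0.387
grasp_force: 40.1
```

Emit:
step_arm(
  rows=[
    [[0,0,0],0],
    [[0,0,0],0],
    [[0,0,0],0],
    [[0,0,0],0],
    [[0,0,-8],0],
    [[0,0,-8],0],
    [[0,0,-8],0],
    [[0,0,-8],0],
  ],
  grip=60,
)

```text
time_s: 33.43
eef_pos: [0.5403, 0.0205, 0.1007]
eef_rot: [180.0, 0.1, 175.3]
contact_force: [1.0, -0.4, 0.6]
opening: 0.703
grasp_force: 0.0
```

Emit:
step_arm(
  rows=[
    [[0,0,-12],1],
    [[0,0,-13],1],
    [[0,0,-12],1],
    [[0,0,-12],0],
    [[0,0,-12],0],
    [[0,0,-13],0],
    [[0,0,-12],0],
    [[0,0,-12],0],
  ],
)

```text
time_s: 34.1
eef_pos: [0.54, 0.0205, 0.1987]
eef_rot: [180.0, 0.0, 172.3]
contact_force: [-0.4, -1.3, 0.0]
opening: 0.703
grasp_force: 0.0
```

```bash
python3 -c "
from h import *
read_dial('d9.png');fine('d9.png')"
```

```text
[0.54   0.0205 0.1987] 172.2883989513106 34.1
plate [249.4 254.9] [497.  498.4]
mark 316 140.67 [np.float64(140.65)]
pointer 1295 140.63 [np.float64(140.56), np.float64(140.6), np.float64(140.68)]
centre 249.5 254.5 phase mod 9: 5.71 score -121.2
cam foot px [245. 311.] H 0.301
pointer [np.float64(140.88), np.float64(140.95), np.float64(140.88), np.float64(141.0), np.float64(140.88)] all 140.94
```

The mark is at 140.7° and the pointer at 140.9°, so the dial reads zero within 0.3°. I'll check the whole scene once more before handing in.

Run:
```python
from h import *
s=manip.read_camera("side");d=cv2.imread("pics/d9.png")[:,:,::-1]
save(np.hstack([cv2.resize(s[90:330,230:450],(440,480)),cv2.resize(d,(350,480))]),"fin.png")
```

```text
(no output)
```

View pics/fin.png

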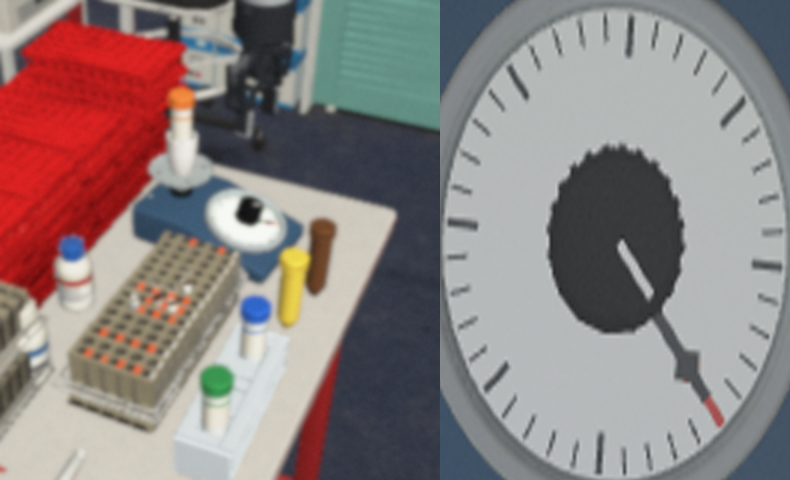

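The tube stands in the cup with its cap at (181,98), and the red mark lies in line under the pointer at (712,410). The other things I can see in this view are where they were, and the gripper is clear.

```bash
python3 -c "
from rig import manip
print(manip.job_done())"
```

```text
the job is handed in; nothing more can be done
None
```

The orange-capped tube stands in the balance's cup and the dial reads zero, with the red mark within about 0.3° of the pointer; I handed the job in at about 34 s.

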